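# Set a straightedge on two locating pins and an end stop

### The arm

A 6-joint arm with a two-finger parallel gripper is mounted at the origin on the work surface. World frame = base frame: x ahead of the robot, y to its left, z up, the work surface at z = 0. Lengths are in m, angles in degrees, forces in N, time in s.
With the tool pointing down it reaches from about 0.2 to 0.875 m from the base axis. Payload 3.4 kg.
Tool frame: the origin (TCP) lies midway between the tips of the shut fingers; the grasp point (between the pads) lies 19 mm behind it; x points along the fingers, z is the direction in which the jaws open and shut, and the axes are right-handed (so a half turn about x gives the same grasp; the last joint's range is limited). The gripper opens to 94 mm and grips with 3 to 60 N. Pads are 16 mm wide; open, the fingers measure 119 mm over their backs; the gripper's body (75 mm by 177 mm) begins 78 mm behind the grasp point.
Start: joints at [-79.756, 15.808, 86.224, -0, 77.962, -6.933], TCP at [0.17, -0.549, 0.205] pointing down, gripper open.
Joint ranges: [-165.64, 165.64], [-43.16, 119.46], [12.63, 154.43], [-67.54, 247.53], [6.08, 155.33], [-154.97, 154.97]. Speed limits (degrees/s): [147.25, 147.25, 180, 180, 180, 180].

### API

Orientations are given as [roll, pitch, yaw] about the fixed x, y, z axes, in that order (R = Rz(yaw) Ry(pitch) Rx(roll)).
In Python, from bench import r gives the robot as it stands. Calls block until the motion is done:
- r.move_to(position, orientation): joint-space move of the TCP to a pose.
- r.move_l(position, rate=0.15, rotation=None, stop_force=None): straight line of the TCP; rotation=None keeps the orientation; rate is the mean speed in m/s. With stop_force (N) it stops when the force on the tool has changed by that much, and returns True; else False.
- r.move_joints(angles): joint-space move.
- r.set_gripper(opening, newtons=None): opening from 0.0 (shut) to 1.0 (fully open); newtons is the grip in N (None keeps the last); returns when the fingers have stopped.
- r.sleep(seconds).
- r.solve_ik(position, orientation): joint angles nearest the present ones, or None.
- r.capture(name): name is "side" or "top"; returns a dict with "image" (384x512x3 uint8, red, green, blue), "range_z" (384x512 float32, m along the optical axis (not along the pixel's ray), 0 where there is no reading), "fx", "fy", "cx", "cy" (pixels), "position" and "attitude" of the camera in the world. Camera axes: x right, y up, looking along -z (the intrinsics and any distortion apply to the point x, -y, -z); pixel columns grow to the right and rows downward; lengths in m; the calibration is good to about 2 mm. A picture is of the moment at which its call begins.
A pose or a line that the arm cannot do raises r.IKError and nothing moves.
- r.close_job(): hands the job in, once; it reports no verdict.
Readings, each from a call of its own:
- r.current_clock(): time.
- r.current_joint_positions(): joint angles.
- r.current_joint_velocities(): joint speeds.
- r.current_joint_efforts(): joint torques, N m.
- r.current_position(): TCP position.
- r.current_eef_rot(): TCP orientation.
- r.current_wrist_force(): force on the tool from outside, world axes, zero at the start.
- r.current_ft_torque(): the same for the moment, N m.
- r.current_grip_width(): opening from 0.0 (shut) to 1.0 (fully open).
Only numpy, scipy, OpenCV 4.12 (cv2) and the standard library are available. Lean on these libraries where they do the work, as an engineer would, in place of code of your own. Each camera call takes 0.05 s, during which the arm holds its last target. There are 200 camera calls.

### The job

On the steel marking-out plate, slide the straightedge forward by its knob, without lifting it, until its edge bears on both dowel pins at once, pressing lightly but firmly enough to feel both; then, keeping it against both pins, slide it lengthwise until its end comes up against the thick stop post. Be gentle with the pins and the post (no more than about 20 N on any of them), let go, and leave the straightedge lying there touching all three, with everything else undisturbed.

Things in the scene. Friction and masses are not known exactly. Their poses are not given: they have to be found in the camera images.
- straightedge: Loose flat steel straightedge, 240 mm long (own y), 36 mm wide (own x), 8 mm thick, 0.4 to 0.7 kg, lying flat on the plate, own z up. Its long edge at own +x (18 mm from the middle line) faces the pins and is the one to use. Origin: centre of the underside, below the knob. Sliding friction on the plate some 2 to 8 N
- knob (a point): Point on the axis of the straightedge's upright round wooden knob, 32 mm above the underside, where to grip it. Straight-sided, 20 mm diameter, from the top of the steel (8 mm above the underside) to 44 mm, then a domed cap to 54 mm that is look only. The straightedge can pivot in a grip on it
- pin_left: Steel dowel pin, fixed upright in the plate, 10 mm diameter, 20 mm tall above the plate, rigid. The one on the plate's +y side. Origin: on its axis at the plate's top face
- pin_right: Steel dowel pin like the other, on the plate's -y side, some 130 to 150 mm from it. Origin: on its axis at the plate's top face. The line of the two pins is not exactly parallel to the plate's sides
- stop_post: Thick plain steel post, fixed upright in the plate, 20 mm diameter, 30 mm tall, flat top, rigid, standing beyond one end of the straightedge (either the +y or the -y end; the small brass weight stands beyond the other). Origin: on its axis at the plate's top face
- plate: Fixed dark steel plate, 240 mm (own x) by 370 mm (own y), 12 mm thick; pins, post and straightedge stand on its top face, 12 mm above the work surface. Origin: centre of its underside. The pins stand some 45 mm from its middle towards own +x, away from the robot
- weight: The small loose turned brass weight on the plate, 26 mm diameter, 36 mm tall, beyond the end of the straightedge away from the stop post. Origin: centre of its underside. Leave alone
- blank: The loose flat metal blank on the plate beyond the pins, 28 (own x) by 75 by 4 mm. Origin: centre of its underside. Leave alone
- hammer: Small hammer lying on the bench, 220 mm long, to the robot's right. Leave alone
- figurine: Small bright metal bird figurine, 90 mm tall, on the bench to the robot's right. Origin: centre of its underside. Leave alone
- loose_graver: Graver with a wooden handle lying on the bench to the robot's left, 130 mm long. Leave alone
- mug: Steel cup, 72 mm diameter, 120 mm tall, on the bench to the robot's left. Origin: centre of its underside. Leave alone
Mind the look-alikes: they are no part of the job. What is shaped like the straightedge but red is not meant.

How it is judged (in metres and radians):
On the way, in this order (a step that is already met when the one before it is completed fails the run):
1. the straightedge's edge presses on both pins at once, with at least 1 N on each for 0.3 s, while flat on the plate and before its end is at the stop post (contact force between straightedge and pin_left above 1 N and contact force between straightedge and pin_right above 1 N and x of pin_left in the frame of straightedge between 0.0215 and 0.0245 m and y of pin_left in the frame of straightedge between -0.118 and 0.118 m and x of pin_right in the frame of straightedge between 0.0215 and 0.0245 m and y of pin_right in the frame of straightedge between -0.118 and 0.118 m and z of straightedge in the frame of plate between 0.009 and 0.0145 m and angle between straightedge's own z axis and vertical below 0.05 rad and not (contact force between straightedge and stop_post above 0.3 N)), for 0.3 s.
2. its end presses on the stop post with at least 1 N for 0.2 s, the edge still within 1.5 mm of touching both pins (contact force between straightedge and stop_post above 1 N and x of pin_left in the frame of straightedge between 0.0215 and 0.0245 m and y of pin_left in the frame of straightedge between -0.118 and 0.118 m and x of pin_right in the frame of straightedge between 0.0215 and 0.0245 m and y of pin_right in the frame of straightedge between -0.118 and 0.118 m and z of straightedge in the frame of plate between 0.009 and 0.0145 m and angle between straightedge's own z axis and vertical below 0.05 rad and (y of stop_post in the frame of straightedge between 0.128 and 0.132 m or y of stop_post in the frame of straightedge between -0.132 and -0.128 m) and x of stop_post in the frame of straightedge between -0.018 and 0.018 m), for 0.2 s.
At the end, for the whole second after the job is handed in: The straightedge lies flat and at rest on the plate, released, its edge within 1.5 mm of touching each of the two pins and its end within 2 mm of touching the stop post (x of pin_left in the frame of straightedge between 0.0215 and 0.0245 m and y of pin_left in the frame of straightedge between -0.118 and 0.118 m and x of pin_right in the frame of straightedge between 0.0215 and 0.0245 m and y of pin_right in the frame of straightedge between -0.118 and 0.118 m and (y of stop_post in the frame of straightedge between 0.128 and 0.132 m or y of stop_post in the frame of straightedge between -0.132 and -0.128 m) and x of stop_post in the frame of straightedge between -0.018 and 0.018 m and z of straightedge in the frame of plate between 0.009 and 0.0145 m and angle between straightedge's own z axis and vertical below 0.05 rad and linear speed of straightedge below 0.01 m/s and contact force between the fingers and straightedge below 0.1 N).
It fails at once if the straightedge bears on the left pin with more than 22 N (contact force between straightedge and pin_left above 22 N).
It fails at once if the straightedge bears on the right pin with more than 22 N (contact force between straightedge and pin_right above 22 N).
It fails at once if the straightedge bears on the stop post with more than 22 N (contact force between straightedge and stop_post above 22 N).
It fails at once if the straightedge is lifted more than 8 mm off the plate or tipped more than 0.2 rad (z of straightedge in the frame of plate above 0.02 m or angle between straightedge's own z axis and vertical above 0.2 rad).
It fails at once if the brass weight or the metal blank on the plate, or another loose thing on the bench, is moved more than 10 mm (distance of any of weight, blank, hammer, figurine, loose_graver, mug from where it was at the start of the episode above 0.01 m).
It also fails if it takes over 64 s, if anything falls off the work surface, if the arm or the gripper's body presses on something with over 40 N, if the wrist force passes 120 N, or if a joint passes its speed limit or range.

## Working session

There is one attempt and no reset: what is moved stays moved. The work goes in short steps, each a Python script; the robot and the scene stay as the last script left them, time stands still between calls to the robot, and variables do not carry over. Pictures are saved under pics/ and viewed, about 8 in all and at most 12, crops included, and the job is handed in when it is done.

```bash
mkdir -p pics; ls; python3 - <<'E'
from bench import r
import numpy as np, cv2, pickle
print(r.current_clock())
for n in("top","side"):
    c=r.capture(n); pickle.dump(c,open(f"{n}0.pkl","wb"))
    cv2.imwrite(f"pics/{n}0.png",c["image"][:,:,::-1])
    print(n,{k:v for k,v in c.items() if k not in("image","range_z")})
E
```

```text
pics
0.0
top {'fx': 350.50964327672716, 'fy': 350.50964327672716, 'cx': 258.2742538222454, 'cy': 195.17557016818742, 'position': array([0.40138611, 0.01664699, 1.01970374]), 'attitude': array([  3.70058869,   1.18743667, -91.14924482])}
side {'fx': 385.71221615261317, 'fy': 385.71221615261317, 'cx': 258.7913894579956, 'cy': 191.7508176267565, 'position': array([0.39564315, 0.85270634, 0.91622823]), 'attitude': array([  44.18622701,    1.20446466, -178.01452123])}
```

View pics/top0.png

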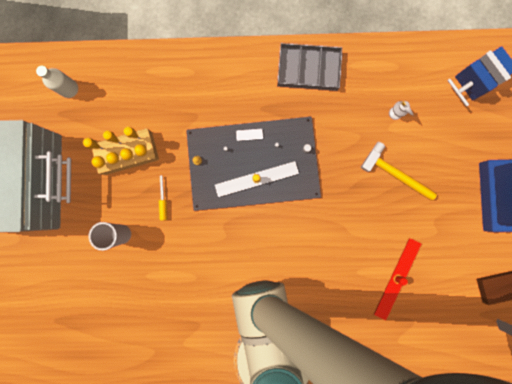

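View pics/side0.png

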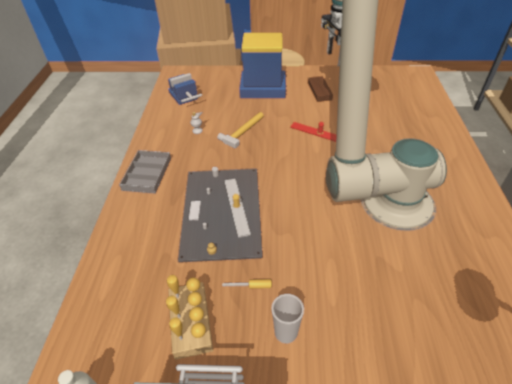

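The top view shows these candidates:
- **Straightedge:** the white bar with a knob at (257,179) is the one I want. The red bar at (400,280) is the look-alike.
- **Pins:** left at (226,149) and right at (277,145).
- **Stop post:** (307,148), on the -y side.
- **Weight:** (197,160), brass, on the +y side.
- **Blank:** (249,134).

Next I'll check this choice in a close crop and measure.

```bash
cat > h.py <<'E'
import numpy as np, cv2
from scipy.spatial.transform import Rotation as Ro
def cast(c,uv,z):
    """pixels -> world points on plane height z"""
    uv=np.atleast_2d(np.asarray(uv,float))
    d=np.c_[(uv[:,0]-c["cx"])/c["fx"],-(uv[:,1]-c["cy"])/c["fy"],-np.ones(len(uv))]
    d=d@Ro.from_euler("xyz",c["attitude"],degrees=True).as_matrix().T
    p=np.asarray(c["position"]); return p+d*((z-p[2])/d[:,2])[:,None]
def blobs(c,mask,amin=4):
    n,l,s,cen=cv2.connectedComponentsWithStats(mask.astype(np.uint8))
    return [(s[i,4],cen[i],np.argwhere(l==i)[:,::-1]) for i in range(1,n) if s[i,4]>=amin]
def bright(c,roi):
    im=cv2.cvtColor(c["image"],cv2.COLOR_RGB2HSV); m=(im[...,2]>120)&(im[...,1]<70)
    k=np.zeros_like(m);x0,x1,y0,y1=roi;k[y0:y1,x0:x1]=1;return m&k
def brass(c,roi):
    im=cv2.cvtColor(c["image"],cv2.COLOR_RGB2HSV); m=(im[...,2]>110)&(im[...,1]>120)
    k=np.zeros_like(m);x0,x1,y0,y1=roi;k[y0:y1,x0:x1]=1;return m&k
E
python3 - <<'E'
from h import *; import pickle
out=[]
for n,roi in(("top",(192,313,125,203)),("side",(187,254,164,253))):
    c=pickle.load(open(n+"0.pkl","rb"))
    for nm,f in(("bright",bright),("brass",brass)):
        for a,cen,px in blobs(c,f(c,roi)):
            w=cast(c,cen,.02)[0]; print(n,nm,a,cen.round(1),w.round(4), "z.032",cast(c,cen,.032)[0][:2].round(4),"z.042",cast(c,cen,.042)[0][:2].round(4))
            if nm=="bright" and a>300:
                rr=cv2.minAreaRect(cast(c,px,.02)[:,:2].astype(np.float32)); print("   rect",rr)
    x0,x1,y0,y1=(180,328,110,215) if n=="top" else (170,270,160,265)
    out.append(cv2.resize(c["image"][y0:y1,x0:x1,::-1],(592,420) if n=="top" else (200,420)[:0] or (420,441),interpolation=cv2.INTER_CUBIC))
cv2.imwrite("pics/crop.png",out[0])
c=pickle.load(open("top0.pkl","rb"));z=c["range_z"]
print(z[179,225:300:8],z[149,222:230],z[165,230])
E
```

```text
top bright 325 [249.1 134.2] [0.6438 0.0591 0.02  ] z.032 [0.6409 0.0586] z.042 [0.6385 0.0582]
   rect ((0.6439248323440552, 0.05935877561569214), (0.035111766308546066, 0.08040160685777664), 3.0364441871643066)
top bright 21 [276.2 144. ] [ 0.6133 -0.0186  0.02  ] z.032 [ 0.6108 -0.0181] z.042 [ 0.6086 -0.0178]
top bright 60 [306.8 147.6] [ 0.6006 -0.1061  0.02  ] z.032 [ 0.5983 -0.1046] z.042 [ 0.5963 -0.1034]
top bright 21 [225. 148.] [0.6051 0.1295 0.02  ] z.032 [0.6026 0.1281] z.042 [0.6006 0.127 ]
top bright 1158 [256.  178.7] [0.5139 0.0416 0.02  ] z.032 [0.5125 0.0413] z.042 [0.5114 0.041 ]
   rect ((0.5139995217323303, 0.041243135929107666), (0.041788142174482346, 0.24478304386138916), 15.026108741760254)
top brass 90 [205.3 126. ] [0.6712 0.1859 0.02  ] z.032 [0.6679 0.1838] z.042 [0.6652 0.1822]
top brass 70 [196.6 159.9] [0.5722 0.2121 0.02  ] z.032 [0.5702 0.2098] z.042 [0.5685 0.2078]
top brass 56 [256.1 177.9] [0.5161 0.0413 0.02  ] z.032 [0.5147 0.041 ] z.042 [0.5136 0.0407]
top brass 6 [192.  199.5] [0.4581 0.2264 0.02  ] z.032 [0.4574 0.2239] z.042 [0.4569 0.2218]

[... 709 characters left out ...]
01 5.000e-04]
side bright 234 [194.2 210. ] [0.643  0.0647 0.02  ] z.032 [0.6397 0.0752] z.042 [0.637 0.084]
side bright 32 [204.2 225.2] [0.6036 0.125  0.02  ] z.032 [0.6008 0.1347] z.042 [0.5985 0.1428]
side brass 349 [216.7 166.3] [ 0.5952 -0.1385  0.02  ] z.032 [ 0.5926 -0.1252] z.042 [ 0.5903 -0.1141]
side brass 60 [235.9 200.4] [0.5161 0.0218 0.02  ] z.032 [0.5145 0.0329] z.042 [0.5131 0.0422]
side brass 66 [211.4 248. ] [0.5718 0.2077 0.02  ] z.032 [0.5695 0.2163] z.042 [0.5675 0.2235]
[1.0156242 1.0135955 1.0049965 1.0044903 0.9595123 1.0035198 1.0047747
 1.0077838 1.0088711 1.0084298] [1.0221275  1.0206828  1.000244   0.99925643 1.0008556  1.0049354
 1.0217434  1.0173278 ] 1.0159764
```

View pics/crop.png

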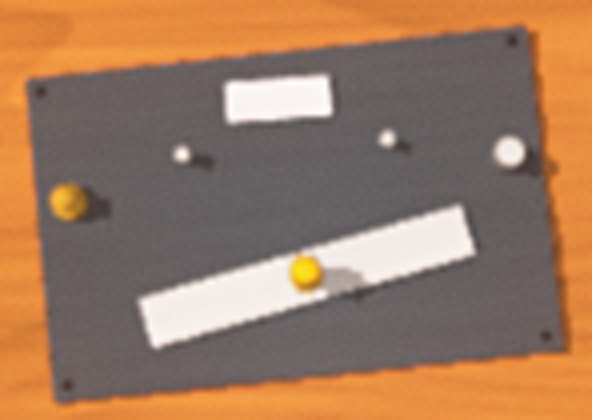

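The crop confirms it: the white bar with the knob is the straightedge, at a yaw of about +15°. Both pins lie ahead of it, the post is at the -y end, the weight is at the +y end, and the blank is beyond the pins. The pin line gives a target yaw of about 3.1° and a final knob position near (0.585, 0.026). I'll grip the knob with the jaws along the bar's own x.

```bash
cat >> h.py <<'E'
def ori(yaw,flip=0):
    """tool down, jaw axis at yaw (deg) in the world"""
    a=np.radians(yaw+180*flip);c,s=np.cos(a),np.sin(a)
    return Ro.from_matrix(np.array([[0,-s,c],[0,c,s],[-1,0,0.]])).as_euler("xyz",degrees=True)
E
python3 - <<'E' 2>&1
from bench import r
from h import *
F=None
for f in(0,1):
    q=r.solve_ik([.5137,.0415,.15],ori(15,f)); q2=r.solve_ik([.5853,.026,.026],ori(3.1,f)); print(f,q,q2)
    if q is not None and q2 is not None and (F is None or abs(q[5])<F[1]): F=(f,abs(q[5]))
f=F[0];print("flip",f)
r.set_gripper(.6,15)
r.move_to([.5137,.0415,.15],ori(15,f))
print(r.current_clock(),r.current_wrist_force())
print(r.move_l([.5137,.0415,.027],rate=.08,stop_force=6),r.current_position(),r.current_wrist_force(),r.current_clock())
c=r.capture("side");cv2.imwrite("pics/s1.png",cv2.resize(c["image"][120:280,150:330,::-1],(720,640))[:600])
E
```

```text
<sys>:0: UserWarning: Gimbal lock detected. Setting third angle to zero since it is not possible to uniquely determine all angles.
0 [-3.12024423e+00  1.29239099e+01  9.85268940e+01 -2.54444375e-14
  6.85491961e+01 -1.81202442e+01] [-4.25943468e+00  2.53826441e+01  9.93166059e+01 -2.54444375e-14
  5.53007499e+01 -7.35943468e+00]
1 None None
flip 0
3.2833 [ 0.10298425 -0.40930288  0.69811975]
False [0.51411628 0.04148446 0.02745873] [ 0.23704573 -0.15162356  0.60225611] 4.975
```

View pics/s1.png

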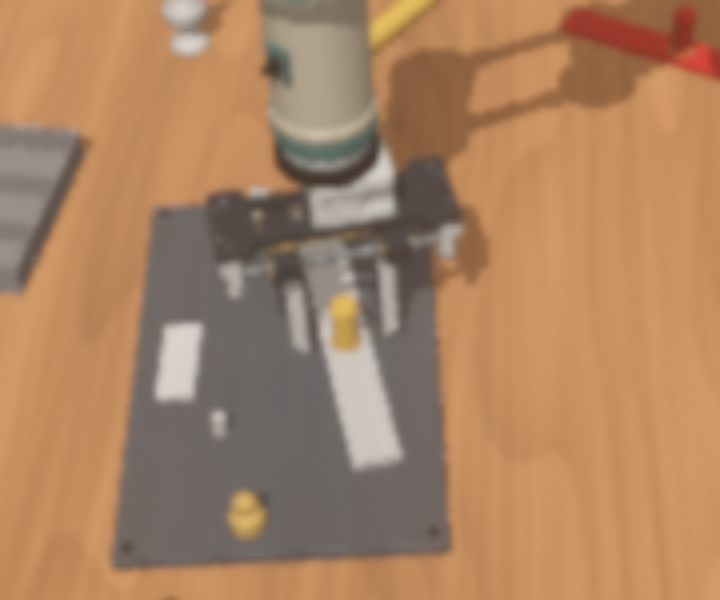

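The fingers straddle the knob. Now I'll grip it, push 40 mm while turning to the pin-line yaw, and look again.

```bash
python3 - <<'E' 2>&1 | grep -v Gimbal
from bench import r
from h import *
P=lambda t:print(t,r.current_position().round(4),r.current_wrist_force().round(2),r.current_ft_torque().round(2),round(r.current_clock(),2),flush=True)
r.set_gripper(.0,15);P("grip");print(r.current_grip_width()*94)
p=np.array(r.current_position())
q=p+np.array([.042,.001,0]);q[2]=.027
print(r.move_l(q,rate=.03,rotation=ori(3.1),stop_force=14));P("fwd")
c=r.capture("side")
for a,cen,px in blobs(c,bright(c,(187,254,164,253)),100):
    print(a,cen,cv2.minAreaRect(cast(c,px,.02)[:,:2].astype(np.float32)))
cv2.imwrite("pics/s2.png",cv2.resize(c["image"][150:270,170:270,::-1],(500,600)))
E
```

```text
grip [0.5132 0.0414 0.027 ] [-0.95 -0.05  1.85] [-0.14  0.16 -0.01] 5.68
19.949356955070947
False
fwd [0.5528 0.0428 0.027 ] [-5.13 -0.37  5.97] [-0.    0.87  0.1 ] 7.22
250 [222.672 170.704] ((0.5750945806503296, -0.11869873106479645), (0.07635268568992615, 0.06247096508741379), 4.657169818878174)
697 [222.6025825  212.13342898] ((0.5560335516929626, 0.049522221088409424), (0.05318598076701164, 0.2444659322500229), 9.564996719360352)
243 [194.28806584 209.96707819] ((0.6429473757743835, 0.06360133737325668), (0.036711808294057846, 0.0840294286608696), 2.6905736923217773)
```

View pics/s2.png

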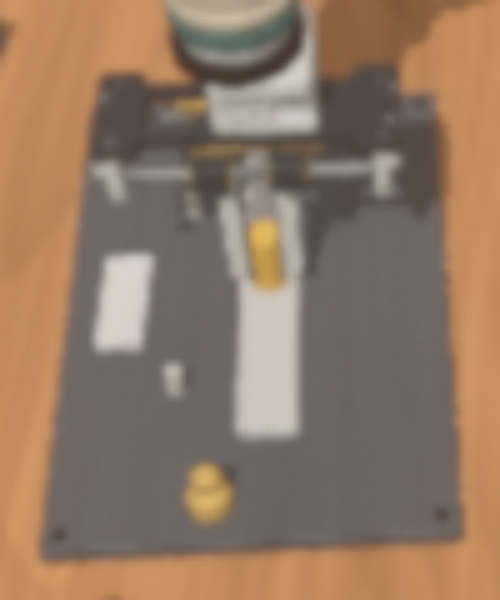

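```bash
python3 - <<'E' 2>&1 | grep -v Gimbal
from bench import r
from h import *
def P(t):
    print(t,r.current_position().round(4),r.current_wrist_force().round(2),r.current_ft_torque().round(2),round(r.current_clock(),2),flush=True)
P("0")
c0=np.array([.5552,.0428,.0274]); d=np.array([.9985,.055,0])
r.move_l(c0+d*.018,rate=.03,stop_force=10);P("18")
for s in np.arange(.019,.045,.001):
    r.move_l(c0+d*s,rate=.015)
    r.sleep(.05);P(round(s,4))
    if np.dot(r.current_wrist_force(),d)<-11.5: break
r.sleep(.3);P("end")
E
```

```text
0 [0.5528 0.0428 0.0269] [-6.14  0.32  5.19] [-0.03  0.92  0.12] 7.27
18 [0.5733 0.0439 0.027 ] [-1.71 -0.35 -2.21] [0.04 0.26 0.01] 8.02
0.019 [0.5744 0.0438 0.0271] [-1.03  1.03 -6.24] [-0.03  0.01  0.01] 8.32
0.02 [0.5754 0.0438 0.0272] [-0.1  -0.55 -5.93] [ 0.01 -0.09 -0.01] 8.62
0.021 [0.5763 0.044  0.0274] [-0.42 -0.51 -5.37] [-0.08 -0.1   0.04] 8.92
0.022 [0.5772 0.044  0.0274] [-0.5   0.17 -6.72] [-0.04 -0.05  0.03] 9.22
0.023 [0.5782 0.0441 0.0274] [ 0.35 -0.6  -6.72] [-0.03 -0.04 -0.01] 9.52
0.024 [0.5792 0.0441 0.0274] [ 0.02 -0.94 -6.85] [-0.   -0.04  0.  ] 9.82
0.025 [0.5802 0.0442 0.0274] [ 0.3  -0.66 -6.02] [ 0.01 -0.03  0.01] 10.12
0.026 [0.5812 0.0442 0.0274] [-0.13 -0.25 -5.91] [-0.03 -0.07 -0.03] 10.42
0.027 [0.5817 0.0443 0.0273] [-0.06  0.22 -6.11] [-0.02  0.13 -0.08] 10.72
0.028 [0.5823 0.0445 0.0272] [-2.74  0.18 -4.87] [ 0.07  0.46 -0.15] 11.02
0.029 [0.583  0.0447 0.0271] [-3.49  0.78 -4.67] [ 0.2   0.94 -0.12] 11.32
0.03 [0.5831 0.0446 0.0271] [-6.07  1.72 -4.28] [ 0.2   1.2  -0.12] 11.62
0.031 [0.5832 0.0446 0.0271] [-8.26  2.07 -2.76] [ 0.13  1.48 -0.15] 11.92
0.032 [0.5832 0.0446 0.0272] [-9.23  0.77 -0.33] [ 0.09  1.76 -0.13] 12.22
0.033 [0.5833 0.0446 0.0272] [-10.41   0.3    0.46] [ 0.02  2.11 -0.13] 12.52
0.034 [0.5833 0.0447 0.0272] [-12.35   0.88   4.1 ] [-0.01  2.37 -0.11] 12.82
end [0.5833 0.0447 0.0272] [-11.95   0.94   3.04] [ 0.02  2.43 -0.09] 13.12
```

Knob x stopped dead at 0.583 while the force climbed to 12 N, so the edge bears on both pins. Now I'll slide lengthwise, regulating the press to about 8 N.

```bash
python3 - <<'E' 2>&1 | grep -v Gimbal
from bench import r
from h import *
d=np.array([.9985,.055,0]); e=np.array([.055,-.9985,0])
c=np.array([.5552,.0428,.0274])+d*.034
n=0
for i in range(60):
    w=r.current_wrist_force(); fn=-w@d; 
    c=c+e*(.001 if i<14 else .0005)+d*np.clip((8-fn)*1e-4,-.0003,.0003)
    r.move_l(c,rate=.015)
    w=r.current_wrist_force(); ft=-w@e
    print(i,r.current_position().round(4),"cmdy",c[1].round(4),"press",(-w@d).round(1),"len",ft.round(1),"z",w[2].round(1),"tz",r.current_ft_torque()[2].round(2),round(r.current_clock(),1),flush=True)
    if ft>11: break
E
```

```text
0 [0.5833 0.0446 0.0272] cmdy 0.0437 press 11.9 len 3.5 z 2.4 tz -0.09 13.4
1 [0.5833 0.0446 0.0272] cmdy 0.0426 press 11.3 len 5.3 z 2.2 tz -0.13 13.6
2 [0.5833 0.0443 0.0272] cmdy 0.0416 press 10.4 len 7.4 z 2.1 tz -0.09 13.9
3 [0.5833 0.0435 0.0272] cmdy 0.0406 press 10.4 len 8.1 z 1.6 tz -0.12 14.1
4 [0.5834 0.0424 0.0272] cmdy 0.0396 press 9.4 len 8.0 z 0.4 tz -0.01 14.4
5 [0.5834 0.0414 0.0272] cmdy 0.0386 press 10.2 len 7.3 z 1.1 tz -0.12 14.6
6 [0.5834 0.0403 0.0272] cmdy 0.0376 press 8.1 len 7.9 z 0.9 tz -0.1 14.9
7 [0.5835 0.0393 0.0271] cmdy 0.0366 press 10.1 len 7.9 z 0.1 tz -0.11 15.1
8 [0.5835 0.0381 0.0271] cmdy 0.0356 press 9.9 len 6.8 z -0.1 tz -0.1 15.4
9 [0.5836 0.037  0.0271] cmdy 0.0346 press 9.1 len 7.2 z -0.2 tz -0.04 15.6
10 [0.5837 0.0359 0.0271] cmdy 0.0336 press 8.0 len 7.4 z 0.2 tz -0.12 15.9
11 [0.5837 0.0349 0.0272] cmdy 0.0326 press 8.8 len 7.1 z -0.6 tz -0.07 16.1
12 [0.5837 0.0339 0.0271] cmdy 0.0316 press 8.6 len 7.3 z -0.4 tz -0.05 16.4
13 [0.5838 0.0328 0.0272] cmdy 0.0306 press 8.1 len 7.1 z -0.1 tz -0.09 16.6
14 [0.5838 0.0324 0.0272] cmdy 0.0301
[... 715 characters left out ...]
.11 19.1
24 [0.5841 0.0272 0.0271] cmdy 0.025 press 6.4 len 6.4 z -0.9 tz -0.07 19.4
25 [0.5841 0.0269 0.0271] cmdy 0.0246 press 7.9 len 7.0 z -1.0 tz -0.09 19.6
26 [0.5841 0.0263 0.0271] cmdy 0.0241 press 8.5 len 7.0 z 0.2 tz -0.18 19.9
27 [0.5842 0.0258 0.0271] cmdy 0.0236 press 7.8 len 6.3 z -1.6 tz -0.09 20.1
28 [0.5842 0.0254 0.0271] cmdy 0.0231 press 7.7 len 7.6 z -1.1 tz -0.07 20.4
29 [0.5842 0.0253 0.0271] cmdy 0.0226 press 7.9 len 8.4 z -0.7 tz -0.12 20.6
30 [0.5842 0.0253 0.0271] cmdy 0.0221 press 7.6 len 8.8 z 0.4 tz -0.08 20.9
31 [0.5842 0.0253 0.0272] cmdy 0.0216 press 7.0 len 10.6 z -0.3 tz -0.07 21.1
32 [0.5842 0.0253 0.0271] cmdy 0.0211 press 8.3 len 12.0 z -0.3 tz -0.14 21.4
```

The bar stops dead at y=0.0253 with the lengthwise force rising, so it is on the post. I'll hold, relax the push, release and retreat straight up.

```bash
python3 - <<'E' 2>&1 | grep -v Gimbal
from bench import r
from h import *
import pickle
d=np.array([.9985,.055,0]); e=np.array([.055,-.9985,0])
def P(t):
    w=r.current_wrist_force();print(t,r.current_position().round(4),"press",(-w@d).round(1),"len",(-w@e).round(1),"z",w[2].round(1),round(r.current_clock(),1),flush=True)
r.sleep(.5);P("hold")
p=np.array(r.current_position())
for k in range(1,5):
    q=p+d*.004*(1-k/5)+e*.0043*(1-k/5);q[2]=.0274
    r.move_l(q,rate=.015);P(k)
r.sleep(.2);P("relaxed")
r.set_gripper(.4);P("open")
x=np.array(r.current_position());x[2]=.14
r.move_l(x,rate=.06);P("up")
r.move_to([.35,-.30,.25],ori(3.1)); P("away")
for n in("top","side"):
    c=r.capture(n);pickle.dump(c,open(n+"9.pkl","wb"))
    roi=(192,313,125,203) if n=="top" else (187,254,164,253)
    for a,cen,px in blobs(c,bright(c,roi),4):
        print(n,a,cen.round(1),cast(c,cen,.02)[0].round(4))
        if a>300: print(cv2.minAreaRect(cast(c,px,.02)[:,:2].astype(np.float32)))
    if n=="top": cv2.imwrite("pics/t9.png",cv2.resize(c["image"][110:215,180:328,::-1],(740,525),interpolation=cv2.INTER_CUBIC))
    else: cv2.imwrite("pics/s9.png",cv2.resize(c["image"][160:265,175:265,::-1],(514,600),interpolation=cv2.INTER_CUBIC))
E
```

```text
hold [0.5842 0.0253 0.0271] press 8.2 len 11.9 z -0.6 21.9
1 [0.5842 0.0253 0.0271] press 7.8 len 8.9 z -0.9 22.1
2 [0.5841 0.0253 0.0271] press 6.8 len 7.2 z -2.3 22.4
3 [0.5841 0.0253 0.0271] press 5.5 len 5.1 z -4.3 22.6
4 [0.584  0.0253 0.0271] press 3.2 len 3.9 z -4.7 22.9
relaxed [0.584  0.0253 0.0271] press 4.1 len 4.2 z -5.2 23.1
open [0.5861 0.0242 0.028 ] press -0.3 len -0.0 z 0.2 23.6
up [0.5859 0.0242 0.1397] press -0.2 len 0.2 z 0.2 25.6
away [ 0.3505 -0.2995  0.2497] press -0.6 len 0.5 z 0.4 27.1
top 323 [249.  134.2] [0.6439 0.0593 0.02  ]
((0.643873393535614, 0.059470172971487045), (0.03507542237639427, 0.08009470999240875), 3.3752260208129883)
top 1221 [263.  153.6] [0.586  0.0202 0.02  ]
((0.5909924507141113, 0.014649763703346252), (0.05287424474954605, 0.2667333781719208), 3.094195604324341)
side 805 [213.5 203.2] [0.5861 0.0349 0.02  ]
((0.5901614427566528, 0.009534761309623718), (0.05303141474723816, 0.2901571989059448), 2.8033206462860107)
side 8 [232.5 170. ] [ 0.5386 -0.1203  0.02  ]
side 5 [194. 172.] [ 0.6701 -0.1087  0.02  ]
side 4 [187.  185.5] [ 0.6835 -0.0429  0.02  ]
side 242 [194.3 210. ] [0.6429 0.0644 0.02  ]
```

View pics/t9.png

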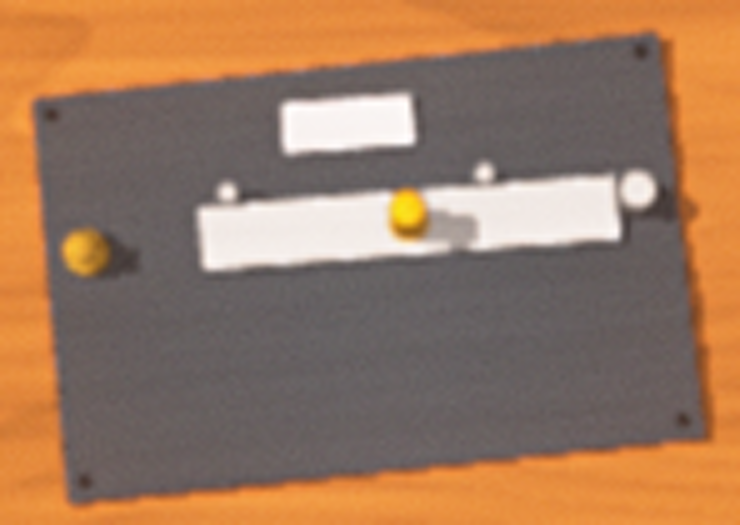

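View pics/s9.png

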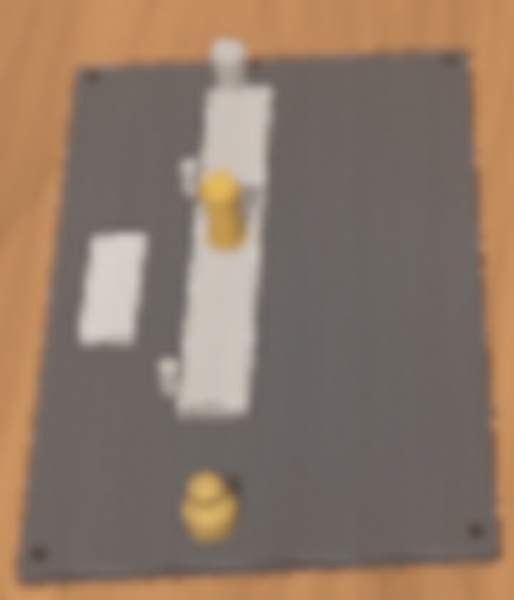

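Both views show the edge touching both pins (top crop (228,192) and (484,174)) and the end touching the post (637,190). The weight and blank haven't moved, so I'm handing in.

```bash
python3 -c "
from bench import r
r.close_job();print(r.current_clock())"
```

```text
the job is handed in; nothing more can be done
the job is handed in; nothing more can be done
```

I gripped the straightedge's knob, slid it forward onto both pins and then lengthwise to the stop post. I then let go and backed the arm away, and the job was handed in just after 27 s on the robot's clock.

- **Pins:** the knob stopped dead in x while the push rose to about 12 N in total across both pins. I held about 8 N during the slide. Individual pin forces weren't measured, so contact with both is inferred from the hard stop and the pictures.
- **Post:** the bar stopped dead with the lengthwise force at about 12 N, against 6–7 N while it was sliding, so roughly 5 N went to the post. I held it there for 0.5 s, eased off and released.
- **Final check:** both cameras show the edge against both pins and the end against the post. The fitted yaw is about 3°, matching the pin line (3.1°). The blank is unchanged within measuring error and the weight looks undisturbed.
- **Not checked:** I didn't re-measure the other bench items (hammer, figurine, graver and mug) at the end; the arm stayed well above them. The final gaps are too small to measure at camera resolution (about 2–3 mm per pixel).
- **Disagreed with plan:** for about the last 10 mm before the pins, the tool carried about 6 N of the bar's weight because I had commanded it about 0.4 mm too high. Tool height changed by less than 1 mm, and the bar appears not to have left the plate.

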